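Open the combination padlock on the supply box and hold it up

TASK

Turn the dial of the combination padlock on the supply box, click by click, until its white pointer seats in the notch that faces the shackle; then pull the lock away from the staple without forcing it so that the shackle slides fully open, and take the open lock off the staple. Hold it up at least 15 cm above the lid, dial upwards, shackle still open, and finish while holding it there in the gripper; leave the things around the box where they stand.

Things in the scene. Friction and masses are not known exactly. Their poses are not given: they have to be found in the camera images.
- box: Grey steel supply box, fixed, 240 (x) x 260 (y) x 85 mm high. Origin: centre of its underside; +x away from the robot at yaw 0, z up. Its flat lid (z = 85 mm) is two leaves meeting along y at x = 0, with a flush steel hasp strap across the seam and a staple standing up through the strap. The padlock lies on the near (-x) leaf.
- staple_eye (a point): Middle of the staple's eye, 10 mm above the lid, at (-14, 0, 95) mm in the box's frame. The staple is a fixed upright loop of 4 mm bar lying across the box's x axis: legs at y = +-8.5 mm and a top bar; opening 13 mm wide, up to 19 mm above the lid; loop top 23 mm above the lid.
- lock: Loose combination padlock, 0.2 to 0.35 kg, lying on its back. Steel case 52 (x) x 50 (y) x 20 mm thick, flat parallel sides. Origin: centre of the case's underside; +x to the shackle (within 0.05 rad of the box's x), z up through the dial. Twelve ticks round the dial; the one facing the shackle is a larger lozenge. At the start the staple stands 36 to 48 mm in front (+x) of the origin.
- dial_grip (a point): Middle of the dial's round fluted knob, on the dial's axis, 31 mm above the lock's underside. Knob 24 mm across, from 23 to 39 mm above the underside, can be pinched at any yaw; below it a 37 mm dial plate, 3 mm thick. A white pointer line runs from the axis over the knob's top and the plate; this point's x axis is the pointer's direction.
- dial (a joint): Angle from the lock's +x axis to the pointer, rad, anticlockwise from above positive. 0: pointer at the lozenge, the opening notch; there (within 0.1 rad) the shackle is free, elsewhere it has 2 mm of play. Click notches every 0.524 rad hold the dial; a click takes about 0.07 N m. At the start the pointer is 2 to 5 clicks anticlockwise of 0. A full turn more or less is the same place.
- shackle (a joint): How far the shackle is drawn out of the case along the lock's +x, m: 0 shut, 0.016 fully open (end stop). It slides with about 2.5 N of friction, stays where it is left and does not swivel.
- toe (a point): Tip of the shackle's free leg, 10 mm above the lock's underside, y = +15 mm in the lock's frame; this leg passes through the staple's eye with 3 mm of play each side. Shut, it is 21 mm in front (+x) of the lock's origin, 5 mm inside the case (front face at 26 mm). Fully open, 37 mm in front: an 11 mm gap between case and tip, through which the 4 mm staple comes out when the lock is lifted.
- crown (a point): Middle of the inner side of the shackle's crown, 10 mm above the lock's underside, 54.7 mm in front of the lock's origin shut, 70.7 mm fully open. The shackle is a square-shouldered U of 6.6 mm bar, legs at y = +-15 mm. Pulled fully open with the crown against the staple, the lock must go 37 mm forward (+x) on the lid to bring the staple to the middle of the gap at the toe.
- stapler: Bystander: silver aluminium press-button stapler, 150 x 40 x 56 mm, beside the box. Origin: centre of its underside.
- pencil_cup: Bystander: teal plastic pencil cup, 76 mm across, 100 mm high, beside the box. Origin: centre of its underside.
- bottle: Bystander: capped brown glass bottle, 60 mm across, 165 mm high, beside the box. Origin: centre of its underside.
- tape: Bystander: roll of blue painter's tape on a plastic spindle, 112 mm across, 63 mm high, beside the box. Origin: centre of its underside.
Things that resemble listed ones, but are neither listed nor needed, are in the scene too. There is more than one size of the lock; the one meant has the size given above.

How it is judged (in metres and radians):
On the way, in this order (a step that is already met when the one before it is completed fails the run):
1. the dial is seated in the opening notch, the shackle still shut ((value of joint dial between -0.14 and 0.14 rad or value of joint dial above 6.14 rad or value of joint dial below -6.14 rad) and value of joint shackle below 0.004 m), for 0.2 s.
2. the shackle is pulled open while still hooked in the staple (value of joint shackle above 0.012 m and z of lock in the frame of box below 0.105 m), for 0.1 s.
At the end, for the whole second after the job is handed in: The lock is held by the fingers, its underside over 130 mm above the lid, dial up within 0.35 rad of level, shackle at least 12 mm open, still (under 0.03 m/s), touching neither box, bottle nor cup (value of joint shackle above 0.012 m and z of lock in the frame of box above 0.215 m and angle between lock's own z axis and vertical below 0.35 rad and contact force between lock and the fingers above 2 N and contact force between lock and box below 0.1 N and contact force between lock and bottle below 0.1 N and contact force between lock and pencil_cup below 0.1 N and linear speed of lock below 0.03 m/s); the arm keeps its last pose, push and grip.
It fails at once if the lock was forced: it bore on the box or the staple with more than 60 N (contact force between lock and box above 60 N).
It fails at once if the lock was dropped off the box (height (world z) of lock below 0.06 m).
It fails at once if a bystander was disturbed (moved over 25 mm or tipped) (distance of any of stapler, tape, bottle, pencil_cup from where it was at the start of the episode above 0.025 m or angle between any of bottle, pencil_cup's own z axis and vertical above 0.4 rad).
It also fails if it takes over 64 s, if anything falls off the work surface, if the arm or the gripper's body presses on something with over 40 N, if the wrist force passes 120 N, or if a joint passes its speed limit or range.

ROBOT

A 6-joint arm with a two-finger parallel gripper is mounted at the origin on the work surface. World frame = base frame: x ahead of the robot, y to its left, z up, the work surface at z = 0. Lengths are in mm, angles in rad, forces in N, time in s.
With the tool pointing down it reaches from about 275 to 750 mm from the base axis. Payload 10.2 kg.
Tool frame: the origin (TCP) lies midway between the tips of the shut fingers; the grasp point (between the pads) lies 19 mm behind it; z points along the fingers, y is the line along which they close (so a half turn about z gives the same grasp; the last joint's range is limited). The gripper opens to 85 mm and grips with 20 to 120 N. Pads are 22 mm wide; open, the fingers measure 114 mm over their backs; the gripper's body (76 mm by 85 mm) begins 54 mm behind the grasp point. The pads swing forward as they close: fully open they stand 13 mm farther back than shut.
Start: joints at [-1.551, 0.313, 1.498, -0, 1.331, -0.223], TCP at [126.208, -509.61, 231.294] pointing down, gripper open.
Joint ranges: [-2.94, 2.94], [-0.97, 2.17], [0.19, 2.56], [-1.23, 4.37], [0.02, 3.11], [-2.88, 2.88]. Speed limits (rad/s): [2.39, 2.39, 3.01, 3.14, 3.14, 3.14].

INTERFACE

Orientations are given as a unit quaternion [w, x, y, z].
In Python, from rig import sense, capture, finish_job, find_in, place_of gives the robot as it stands. The module is installed in compiled form; this text tells all that it offers.
- The arm moves only by the shell command python3 -m jog 'ROWS' [FORCE]. ROWS is JSON, a list of rows, each an object of numbers: "tx", "ty", "tz": the shift along the tool's x, y, z in mm; "ax", "ay", "az": the turn, a rotation vector about the tool's x, y, z in rad; "jaw": the closure, from -1 (fully open) to 1 (shut), so that 0 is half open. In form: [{"tx": .., "ty": .., "tz": .., "ax": .., "ay": .., "az": .., "jaw": ..}, ...]. A call has 1 to 5 rows; each row shifts and turns the commanded pose from where the row before left it, along the tool's axes as they then stand; what a row does not reach is not made up. A row lasts 1/8 s, in which the tool goes at most 62.5 mm and 10.7 degrees, less where a joint would pass 70% of its speed; a pose out of reach is approached as far as the arm can. A call with a gripper value outside its range is refused whole. The fingers move at their own pace and stop on an object; FORCE is the grip in N (left out, the last holds). Time passes only in rows, so rows that do not move let the fingers close. It gives the time, the measured TCP pose, the force, the opening and the grip force at its end, in the units of the state.
- sense(): the state, without advancing time (a new reading comes with each control period).
- capture(name): name is "side" or "top" or "wrist"; returns a dict with "color" (384x512x3 uint8, red, green, blue), "depth" (384x512 float32, mm along the optical axis (not along the pixel's ray), 0 where there is no reading), "fx", "fy", "cx", "cy" (pixels), "camera_from_world" (4x4, takes a point from world to camera coordinates); the wrist camera has in their place "mount" (4x4, takes a point from camera to tool coordinates, whose origin is the TCP and whose axes are the flange's). Camera axes: x right, y up, looking along -z (the intrinsics and any distortion apply to the point x, -y, -z); pixel columns grow to the right and rows downward; lengths in mm; the calibration is good to about 2 mm. The wrist camera is an equidistant fisheye: a pixel r from the principal point sees the ray r / f radians off the axis. A picture is of the moment at which its call begins: read the wrist's pose just before it.
- finish_job(): hands the job in; it is judged then, once.
Trained networks look in the newest picture that a camera, given by its name, has taken for a name from the list of things; names that differ only in an ending like _2 or _b are one class to them, and where a whole thing is asked for, a point or a joint stands for the part that bears it (a point fixed in the world has none). Each returns a list of dicts, best first, with "conf" (0 to 1); they miss things now and then, are a little off and sometimes report something else, mostly with a low value. They report only what shows in the picture. A call takes as long as a camera call. They do not tell look-alikes from the thing itself.
- find_in(query, camera): "centre" ([column, row] in pixels, amid what is visible of it).
- place_of(query, camera): "centre" ([column, row] in pixels: a listed point, or the origin of a listed thing).
The state is a dict: "time_s": time; "joints": joint angles; "dq": joint speeds; "tau": joint torques, N m; "eef_pos": TCP position; "ee_rot": TCP orientation; "force": force on the tool from outside, world axes, zero at the start; "wrist_torque": the same for the moment, N m; "grip_width": opening from 0.0 (shut) to 1.0 (fully open); "grip_force": force on a finger pad.
Only numpy, scipy, OpenCV 4.12 (cv2) and the standard library are available. Lean on these libraries where they do the work, as an engineer would, in place of code of your own. Each camera call takes 0.05 s, during which the arm holds its last target. There are 200 camera calls.

## Working session

There is one attempt and no reset: what is moved stays moved. The work goes in short steps, Python scripts to look and compute and a shell command to move; the robot and the scene stay as the last step left them, time stands still between calls to the robot, and variables do not carry over. Pictures are saved under pics/ and viewed, at most 10 in all, crops included, and the job is handed in when it is done.

```bash
mkdir -p pics
cat > h.py <<'E'
import numpy as np, cv2
from rig import sense, capture, find_in, place_of
def save(c,n): cv2.imwrite('pics/'+n,c['color'][:,:,::-1])
def unproj(c,u,v,d):
    p=np.array([(u-c['cx'])/c['fx']*d,-(v-c['cy'])/c['fy']*d,-d,1]); return (np.linalg.inv(c['camera_from_world'])@p)[:3]
def atz(c,u,v,z):
    M=np.linalg.inv(c['camera_from_world']); o=M[:3,3]; p=unproj(c,u,v,100.); d=p-o
    return o+d*(z-o[2])/d[2]
def tri(rays):
    A=0;b=0
    for o,d in rays:
        d=d/np.linalg.norm(d);P=np.eye(3)-np.outer(d,d);A=A+P;b=b+P@o
    return np.linalg.solve(A,b)
def ray(c,u,v):
    M=np.linalg.inv(c['camera_from_world']); o=M[:3,3]; return o,unproj(c,u,v,100.)-o
def wray(c,s,u,v):
    from scipy.spatial.transform import Rotation as R
    q=s['ee_rot'];Rw=R.from_quat([q[1],q[2],q[3],q[0]]).as_matrix()
    x,y=u-c['cx'],v-c['cy'];r=np.hypot(x,y);t=r/c['fx']
    d=np.array([x/r*np.sin(t),-y/r*np.sin(t),-np.cos(t)]) if r>0 else np.array([0,0,-1.])
    m=c['mount'];return Rw@m[:3,3]+np.array(s['eef_pos']),Rw@m[:3,:3]@d
E
python3 - <<'E'
from h import *
np.set_printoptions(precision=3,suppress=True)
s=sense();print(s['eef_pos'],s['ee_rot'],s['force'],s['grip_width'])
cs={}
for n in ['top','side']:
    c=capture(n);cs[n]=c;save(c,n+'0.png');print(n,c['fx'],c['cx'],c['cy'],np.linalg.inv(c['camera_from_world']))
    for q in ['lock','dial_grip','box','staple_eye','crown','toe','stapler','pencil_cup','bottle','tape']:
        for r in place_of(q,n)[:4]:
            u,v=r['centre'];d=c['depth'][min(383,max(0,int(round(v)))),min(511,max(0,int(round(u))))]
            print(n,q,round(r['conf'],2),np.round(r['centre'],1),unproj(c,u,v,d) if d>0 else None)
im=np.hstack([cs['top']['color'],cs['side']['color']])
E
```

```text
[ 126.209 -509.36   230.74 ] [-0.001  0.993  0.121  0.   ] [-0.245  0.529 -0.631] 0.9976020289308322
top 360.13188002460487 259.5942100217656 196.42497102878687 [[  0.007   0.994  -0.107 441.757]
 [ -1.      0.004  -0.021  -2.806]
 [ -0.021   0.107   0.994 997.776]
 [  0.      0.      0.      1.   ]]
top lock 0.84 [325.2 285.4] [ 315.082 -152.158   51.972]
top lock 0.78 [315.1 211.3] [ 500.338 -118.594  124.431]
top lock 0.59 [386.5 259. ] [ 383.197 -310.232   52.127]
top dial_grip 0.86 [325.8 288.1] [ 308.392 -153.521   52.485]
top dial_grip 0.6 [392.  260.5] [ 379.468 -324.327   51.644]
top dial_grip 0.44 [314.  209.8] [ 503.954 -115.958  124.546]
top box 0.78 [304.6 190.4] [556.047 -97.574  85.939]
top staple_eye 0.79 [311.4 190.8] [ 555.099 -114.83    85.886]
top crown 0.71 [400.3 287.2] [ 307.563 -355.796   16.563]
top crown 0.63 [311.9 194.4] [ 546.018 -116.159   84.74 ]
top crown 0.43 [325.7 257.3] [ 384.095 -160.289   14.933]
top toe 0.73 [399.9 269.3] [ 354.987 -353.238   25.248]
top toe 0.62 [371.9 200.5] [ 531.007 -267.059   86.077]
top toe 0.54 [317.  277.7] [ 331.495 -13
[... 744 characters left out ...]
taple_eye 0.72 [276.  173.1] [ 546.764 -101.376   86.008]
side crown 0.67 [291.8 165.6] [ 508.485 -126.618  121.098]
side crown 0.61 [279.5 165. ] [ 554.435 -127.507   97.276]
side toe 0.38 [280.8 171.9] [527.648 -99.357 103.196]
side toe 0.38 [212.4 215.8] [605.715 118.184  32.558]
side stapler 0.94 [259.5 241.7] [451.48   87.901   9.565]
side pencil_cup 0.59 [286.9 152.3] [ 585.005 -205.827   83.653]
side pencil_cup 0.55 [276.3 165.8] [ 558.628 -116.943   98.513]
side pencil_cup 0.52 [257.8 240.3] [451.449  95.545  22.699]
side bottle 0.94 [315.6 166.2] [ 475.817 -210.072   83.213]
side tape 0.67 [260.5 237.6] [445.507  91.192  35.035]
side tape 0.56 [210.  218.1] [604.367 129.368  32.845]
```

View pics/top0.png

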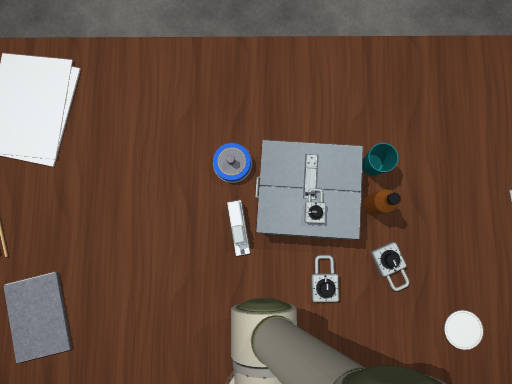

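View pics/side0.png

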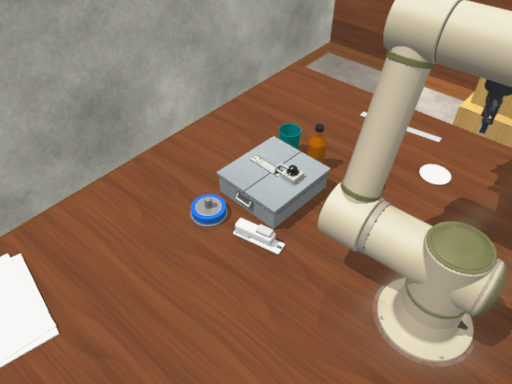

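The candidates for the lock in the top view are (316,211) on the box lid with its shackle in the staple, (325,286) loose on the table in front, and (390,260) loose on the table to the right. I choose the one at (316,211). It lies on the near leaf, hooked in the staple, while the other two are larger look-alikes. The side view shows it at (291,170), with the bottle at (317,150) and the cup at (290,135) behind the box. Next I go above it for a close view.

```bash
python3 -m jog '[{"tx":43.5,"ty":-30,"tz":-4},{"tx":43.5,"ty":-30,"tz":-4},{"tx":43.5,"ty":-30,"tz":-4},{"tx":43.5,"ty":-30,"tz":-4},{"tx":43.5,"ty":-30,"tz":-4}]'; python3 -m jog '[{"tx":43.5,"ty":-30,"tz":-4},{"tx":43.5,"ty":-30,"tz":-4},{"tx":43.5,"ty":-30,"tz":-4},{"tx":43.5,"ty":-30,"tz":-4},{"tx":43.5,"ty":-30,"tz":-4}]'
cat > w.py <<'E'
import sys
from h import *
np.set_printoptions(precision=3,suppress=True)
n=sys.argv[1]
s=sense();c=capture('wrist');save(c,n+'.png')
print(s['time_s'],s['eef_pos'],s['ee_rot'],np.array(s['joints']),c['fx'],c['cx'],c['cy']);print(c['mount'])
for q in ['lock','dial_grip','staple_eye','crown','toe','box']:
    for r in place_of(q,'wrist')[:3]:
        u,v=r['centre'];o,d=wray(c,s,u,v)
        z={'lock':85,'dial_grip':116,'staple_eye':95,'crown':95,'toe':95,'box':0}[q]
        print(q,round(r['conf'],2),np.round(r['centre'],1),'at nominal z:',o+d*(z-o[2])/d[2],'depth',c['depth'][int(v),int(u)])
E
python3 w.py w1
```

```text
1.1 [ 126.223 -509.597  231.281] [-0.     0.993  0.121  0.   ] [-1.551  0.313  1.498  0.     1.331 -0.223] 297.3186396354542 259.1853138883799 190.3011050622126
[[  -0.001    0.958    0.286   73.572]
 [   1.       0.001   -0.       0.318]
 [  -0.001    0.286   -0.958 -143.105]
 [   0.       0.       0.       1.   ]]schema error: expected keys tx, ty, tz, ax, ay, az, jaw
schema error: expected keys tx, ty, tz, ax, ay, az, jaw
```

```bash
python3 -m jog '[{"tx":43.5,"ty":-30,"tz":-4,"ax":0,"ay":0,"az":0,"jaw":-1},{"tx":43.5,"ty":-30,"tz":-4,"ax":0,"ay":0,"az":0,"jaw":-1},{"tx":43.5,"ty":-30,"tz":-4,"ax":0,"ay":0,"az":0,"jaw":-1},{"tx":43.5,"ty":-30,"tz":-4,"ax":0,"ay":0,"az":0,"jaw":-1},{"tx":43.5,"ty":-30,"tz":-4,"ax":0,"ay":0,"az":0,"jaw":-1}]'; python3 -m jog '[{"tx":43.5,"ty":-30,"tz":-4,"ax":0,"ay":0,"az":0,"jaw":-1},{"tx":43.5,"ty":-30,"tz":-4,"ax":0,"ay":0,"az":0,"jaw":-1},{"tx":43.5,"ty":-30,"tz":-4,"ax":0,"ay":0,"az":0,"jaw":-1},{"tx":43.5,"ty":-30,"tz":-4,"ax":0,"ay":0,"az":0,"jaw":-1},{"tx":43.5,"ty":-30,"tz":-4,"ax":0,"ay":0,"az":0,"jaw":-1}]'
python3 w.py w1
```

```text
time_s: 2.08
eef_pos: [302.2, -310.3, 251.6]
ee_rot: [0.0, 0.993, 0.121, 0.0]
force: [0.6, -0.7, 0.0]
grip_width: 0.999
grip_force: 0.0
time_s: 2.7
eef_pos: [477.3, -112.3, 271.6]
ee_rot: [0.0, 0.993, 0.121, 0.0]
force: [1.1, -0.4, -0.0]
grip_width: 0.998
grip_force: 0.0
2.7 [ 477.333 -112.315  271.597] [0.    0.993 0.121 0.   ] [-0.47   0.208  1.528 -0.     1.405  0.857] 297.3186396354542 259.1853138883799 190.3011050622126
[[  -0.001    0.958    0.286   73.572]
 [   1.       0.001   -0.       0.318]
 [  -0.001    0.286   -0.958 -143.105]
 [   0.       0.       0.       1.   ]]
lock 0.84 [259.2 263.1] at nominal z: [ 359.194 -141.945   85.   ] depth 431.14334
lock 0.76 [270.5 148.7] at nominal z: [ 503.493 -119.396   85.   ] depth 289.87552
lock 0.7 [370.6 244.4] at nominal z: [ 416.54  -277.539   85.   ] depth 423.5074
dial_grip 0.94 [260.2 280.9] at nominal z: [ 352.951 -144.682  116.   ] depth 414.1567
dial_grip 0.86 [274.5 154.3] at nominal z: [ 503.141 -122.47   116.   ] depth 291.67844
dial_grip 0.85 [380.3 259.6] at nominal z: [ 411.72  -281.823  116.   ] depth 124.11912
staple_eye 0.89 [273.8 104.5] at nominal z: [ 552.195 -110.325   95.   ] depth 303.29523
crown 0.8 [284.1 105.9] at nominal z: [ 553.494 -121.318   95.   ] depth 315.8354
crown 0.61 [269.5 225.5] at nominal z: [ 417.389 -139.997   95.   ] depth 427.4774
toe 0.96 [261.2 130.5] at nominal z: [ 521.71  -104.088   95.   ] depth 303.94736
toe 0.67 [254.  251.3] at nominal z: [ 379.698 -130.381   95.   ] depth 434.35632
toe 0.58 [384.9 150.5] at nominal z: [ 537.378 -247.32    95.   ] depth 363.96463
box 0.77 [268.6  93.9] at nominal z: [ 565.804 -104.389    0.   ] depth 311.18198
```

```bash
cat > rect.py <<'E'
import sys
from h import *
from scipy.spatial.transform import Rotation as R
def rectify(c,s,x0,y0,z,w=100,h=130,k=4):
    q=s['ee_rot'];Rw=R.from_quat([q[1],q[2],q[3],q[0]]).as_matrix();m=c['mount']
    jj,ii=np.meshgrid(np.arange(w*k),np.arange(h*k))
    X=x0+(h*k/2-ii)/k;Y=y0-(jj-w*k/2)/k
    P=np.stack([X,Y,np.full_like(X,z)],-1)-np.array(s['eef_pos'])
    p=(P@Rw-m[:3,3])@m[:3,:3]
    x,y,zz=p[...,0],-p[...,1],-p[...,2];rr=np.hypot(x,y);t=np.arctan2(rr,zz)*c['fx']/np.maximum(rr,1e-9)
    return cv2.remap(c['color'],(c['cx']+x*t).astype('f4'),(c['cy']+y*t).astype('f4'),cv2.INTER_CUBIC)
if __name__=='__main__':
    a=list(map(float,sys.argv[2:5]))
    s=sense();c=capture('wrist');I=rectify(c,s,*a);J=rectify(c,s,a[0],a[1],124)
    cv2.imwrite('pics/'+sys.argv[1]+'.png',np.hstack([I,J])[:,:,::-1])
E
python3 rect.py r1 520 -118 108
```

```text
(no output)
```

View pics/r1.png

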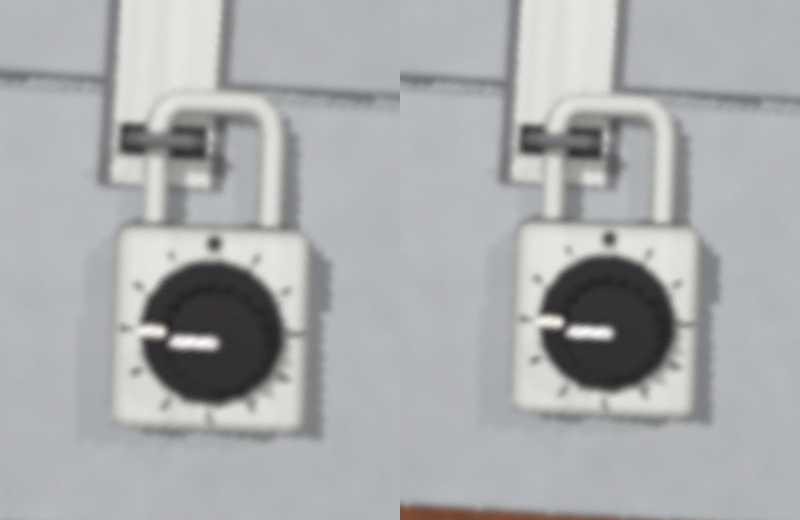

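The crop shows the lock on the lid at case scale about 50 mm wide: the white pointer is at (150,330), left of the dial, three ticks anticlockwise of the lozenge at (214,243). The crown is around the staple at (165,140). So the dial needs 3 clicks clockwise. I turn the wrist above the dial, then measure from this second place.

```bash
python3 -m jog '[{"tx":22,"ty":15,"tz":20,"ax":0,"ay":0,"az":0,"jaw":-1},{"tx":0,"ty":0,"tz":10,"ax":0,"ay":0,"az":-0.18,"jaw":-0.5},{"tx":0,"ty":0,"tz":10,"ax":0,"ay":0,"az":-0.18,"jaw":-0.3},{"tx":0,"ty":0,"tz":0,"ax":0,"ay":0,"az":-0.18,"jaw":-0.2},{"tx":0,"ty":0,"tz":0,"ax":0,"ay":0,"az":-0.18,"jaw":-0.2}]'; python3 -m jog '[{"tx":0,"ty":0,"tz":0,"ax":0,"ay":0,"az":-0.18,"jaw":-0.2},{"tx":0,"ty":0,"tz":0,"ax":0,"ay":0,"az":-0.18,"jaw":-0.2},{"tx":0,"ty":0,"tz":0,"ax":0,"ay":0,"az":-0.2,"jaw":-0.2},{"tx":0,"ty":0,"tz":0,"ax":0,"ay":0,"az":0,"jaw":-0.2}]'
python3 w.py w2
python3 - <<'E'
from h import *
s=sense();c=capture('wrist');s1=dict(s,eef_pos=[477.333,-112.315,271.597],ee_rot=[0,.9927,.1207,0])
# triangulate with first view pixels (same mount/intrinsics)
P1={'dial_grip':(274.5,154.3),'toe':(261.2,130.5),'crown':(284.1,105.9),'staple_eye':(273.8,104.5),'lock':(270.5,148.7)}
for q,p in P1.items():
    for r in place_of(q,'wrist')[:2]:
        print(q,round(r['conf'],2),r['centre'],tri([wray(c,s1,*p),wray(c,s,*r['centre'])]).round(1))
E
```

```text
time_s: 3.72
eef_pos: [500.8, -124.0, 231.3]
ee_rot: [-0.0, 0.885, 0.465, -0.0]
force: [0.5, 0.8, -0.0]
grip_width: 0.597
grip_force: 0.0
time_s: 4.22
eef_pos: [500.9, -123.8, 231.4]
ee_rot: [0.0, 0.729, 0.684, -0.0]
force: [0.3, 0.2, 0.9]
grip_width: 0.6
grip_force: 0.0
4.225 [ 500.927 -123.828  231.374] [ 0.     0.729  0.684 -0.   ] [-0.47   0.293  1.524 -0.     1.324 -0.406] 297.3186396354542 259.1853138883799 190.3011050622126
[[  -0.001    0.958    0.286   72.574]
 [   1.       0.001    0.001    1.044]
 [   0.001    0.286   -0.958 -143.105]
 [   0.       0.       0.       1.   ]]
lock 0.84 [189.3 293.4] at nominal z: [ 407.652 -262.546   85.   ] depth 87.259636
lock 0.79 [123.5 193.9] at nominal z: [ 351.839 -132.199   85.   ] depth 359.48798
lock 0.67 [263.  174.3] at nominal z: [ 505.644 -121.249   85.   ] depth 256.72498
dial_grip 0.82 [112.  202.7] at nominal z: [ 353.041 -131.891  116.   ] depth 338.9113
dial_grip 0.72 [259.3 180.4] at nominal z: [ 502.078 -119.19   116.   ] depth 258.01993
staple_eye 0.7 [308.8 162.9] at nominal z: [ 550.568 -110.227   95.   ] depth 280.17603
crown 0.81 [167.1 192.8] at nominal z: [ 407.369 -131.318   95.   ] depth 392.03326
toe 0.97 [281.6 157.7] at nominal z: [ 524.423 -103.651   95.   ] depth 271.29465
toe 0.72 [138.9 176.9] at nominal z: [ 378.872 -112.459   95.   ] depth 364.515
box 0.94 [307.1 146.9] at nominal z: [ 563.934 -109.153    0.   ] depth 287.31076
dial_grip 0.79 [112.2, 200.7] [532.2 -71.  395.9]
dial_grip 0.59 [260.2, 182.3] [ 502.1 -122.9  109.1]
toe 0.97 [135.9, 185.0] [531.8 -70.9 396. ]
toe 0.86 [279.9, 160.3] [ 522. -104.  104.]
crown 0.69 [170.2, 192.4] [532.6 -69.3 406.8]
crown 0.64 [314.3, 173.0] [ 553.9 -120.1   99.4]
staple_eye 0.73 [308.6, 162.3] [ 551.7 -110.9   86.3]
lock 0.98 [260.9, 175.2] [ 503.9 -119.2   94. ]
lock 0.76 [189.5, 293.9] [511.8 -96.  319.5]
```

Dial at (502.3, -121.3) and knob top z ≈ 124.5: these match the box height plus lock sizes, and reach is fine. I pinch the knob.

```bash
python3 -m jog '[{"tx":2.6,"ty":1.2,"tz":40,"ax":0,"ay":0,"az":0,"jaw":-0.2},{"tx":0,"ty":0,"tz":40,"ax":0,"ay":0,"az":0,"jaw":-0.2},{"tx":0,"ty":0,"tz":30,"ax":0,"ay":0,"az":0,"jaw":-0.2},{"tx":0,"ty":0,"tz":11.5,"ax":0,"ay":0,"az":0,"jaw":-0.2},{"tx":0,"ty":0,"tz":0,"ax":0,"ay":0,"az":0,"jaw":0.2}]' 30; python3 -m jog '[{"tx":0,"ty":0,"tz":0,"ax":0,"ay":0,"az":0,"jaw":0.4},{"tx":0,"ty":0,"tz":0,"ax":0,"ay":0,"az":0,"jaw":0.7},{"tx":0,"ty":0,"tz":0,"ax":0,"ay":0,"az":0,"jaw":0.7},{"tx":0,"ty":0,"tz":0,"ax":0,"ay":0,"az":0,"jaw":0.7}]'
```

```text
time_s: 5.5
eef_pos: [502.7, -120.6, 109.9]
ee_rot: [-0.0, 0.728, 0.685, -0.0]
force: [0.7, -0.3, -0.2]
grip_width: 0.406
grip_force: 0.0
time_s: 6.0
eef_pos: [503.2, -120.8, 111.1]
ee_rot: [0.001, 0.728, 0.685, 0.0]
force: [-0.3, 0.6, 7.5]
grip_width: 0.262
grip_force: 29.7
```

```bash
python3 -m jog '[{"tx":0,"ty":0,"tz":-1,"ax":0,"ay":0,"az":0,"jaw":0.3},{"tx":0,"ty":0,"tz":-1.5,"ax":0,"ay":0,"az":0,"jaw":0.3},{"tx":0,"ty":0,"tz":0,"ax":0,"ay":0,"az":0,"jaw":0.7},{"tx":0,"ty":0,"tz":0,"ax":0,"ay":0,"az":0,"jaw":0.7},{"tx":0,"ty":0,"tz":0,"ax":0,"ay":0,"az":0,"jaw":0.7}]' 30; python3 -m jog '[{"tx":0,"ty":0,"tz":0,"ax":0,"ay":0,"az":0.175,"jaw":0.7},{"tx":0,"ty":0,"tz":0,"ax":0,"ay":0,"az":0.175,"jaw":0.7},{"tx":0,"ty":0,"tz":0,"ax":0,"ay":0,"az":0.175,"jaw":0.7},{"tx":0,"ty":0,"tz":0,"ax":0,"ay":0,"az":0,"jaw":0.7}]'
```

```text
time_s: 6.62
eef_pos: [502.9, -120.7, 112.8]
ee_rot: [0.0, 0.728, 0.685, 0.0]
force: [-0.6, 0.5, 5.5]
grip_width: 0.263
grip_force: 29.6
time_s: 7.12
eef_pos: [503.0, -120.7, 112.8]
ee_rot: [0.0, 0.882, 0.472, 0.0]
force: [-0.6, 0.2, 3.4]
grip_width: 0.264
grip_force: 29.3
```

```bash
python3 -m jog '[{"tx":0,"ty":0,"tz":0,"ax":0,"ay":0,"az":0.175,"jaw":0.7},{"tx":0,"ty":0,"tz":0,"ax":0,"ay":0,"az":0.175,"jaw":0.7},{"tx":0,"ty":0,"tz":0,"ax":0,"ay":0,"az":0.175,"jaw":0.7},{"tx":0,"ty":0,"tz":0,"ax":0,"ay":0,"az":0,"jaw":0.7}]'; python3 -m jog '[{"tx":0,"ty":0,"tz":0,"ax":0,"ay":0,"az":0.175,"jaw":0.7},{"tx":0,"ty":0,"tz":0,"ax":0,"ay":0,"az":0.175,"jaw":0.7},{"tx":0,"ty":0,"tz":0,"ax":0,"ay":0,"az":0.175,"jaw":0.7},{"tx":0,"ty":0,"tz":0,"ax":0,"ay":0,"az":0,"jaw":0.7}]'; python3 -m jog '[{"tx":0,"ty":0,"tz":0,"ax":0,"ay":0,"az":0,"jaw":0.2},{"tx":0,"ty":0,"tz":0,"ax":0,"ay":0,"az":0,"jaw":-0.4},{"tx":0,"ty":0,"tz":-30,"ax":0,"ay":0,"az":0,"jaw":-1},{"tx":0,"ty":0,"tz":-40,"ax":0,"ay":0,"az":0,"jaw":-1},{"tx":0,"ty":0,"tz":0,"ax":0,"ay":0,"az":0,"jaw":-1}]'; python3 w.py w3;python3 rect.py r3 520 -118 108
```

```text
time_s: 7.62
eef_pos: [503.0, -120.6, 112.8]
ee_rot: [0.0, 0.974, 0.227, 0.001]
force: [-0.1, 0.9, 6.9]
grip_width: 0.266
grip_force: 29.7
time_s: 8.12
eef_pos: [503.0, -120.7, 112.8]
ee_rot: [0.0, 0.999, -0.033, 0.001]
force: [-0.5, -0.3, 6.3]
grip_width: 0.264
grip_force: 29.7
time_s: 8.75
eef_pos: [503.7, -121.0, 184.7]
ee_rot: [0.001, 0.999, -0.032, 0.002]
force: [-0.2, -0.2, -1.3]
grip_width: 1.003
grip_force: 0.0
8.75 [ 503.686 -121.05   184.743] [ 0.001  0.999 -0.032  0.002] [-0.462  0.336  1.592 -0.     1.208  1.173] 297.3186396354542 259.1853138883799 190.3011050622126
[[  -0.001    0.958    0.286   73.624]
 [   1.       0.001   -0.       0.003]
 [  -0.001    0.286   -0.958 -143.1  ]
 [   0.       0.       0.       1.   ]]
lock 0.96 [262.2 189.7] at nominal z: [ 505.631 -124.068   85.   ] depth 217.96077
lock 0.86 [293.2 308.5] at nominal z: [ 375.989 -148.172   85.   ] depth 353.03705
lock 0.85 [412.9 249.6] at nominal z: [ 431.928 -273.82    85.   ] depth 332.9316
dial_grip 0.93 [296.8 326.7] at nominal z: [ 378.183 -148.584  116.   ] depth 81.97756
dial_grip 0.67 [428.5 266.8] at nominal z: [ 428.769 -276.269  116.   ] depth 311.82718
dial_grip 0.61 [260.5 203.9] at nominal z: [ 503.615 -122.268  116.   ] depth 213.2646
staple_eye 0.63 [240.8 140.1] at nominal z: [ 550.231 -109.904   95.   ] depth 218.16026
staple_eye 0.41 [256.6 203.3] at nominal z: [ 497.141 -118.761   95.   ] depth 0.0
crown 0.88 [289.7 265.3] at nominal z: [ 435.596 -144.605   95.   ] depth 347.3238
crown 0.8 [258.5 128.5] at nominal z: [ 558.427 -124.403   95.   ] depth 226.42001
crown 0.34 [75.5 73.4] at nominal z: [625.56   32.143  95.   ] depth 268.69876
toe 0.89 [278.4 301.1] at nominal z: [ 395.158 -132.884   95.   ] depth 354.80478
toe 0.75 [240.  170.1] at nominal z: [ 526.103 -107.363   95.   ] depth 227.81012
```

View pics/r3.png

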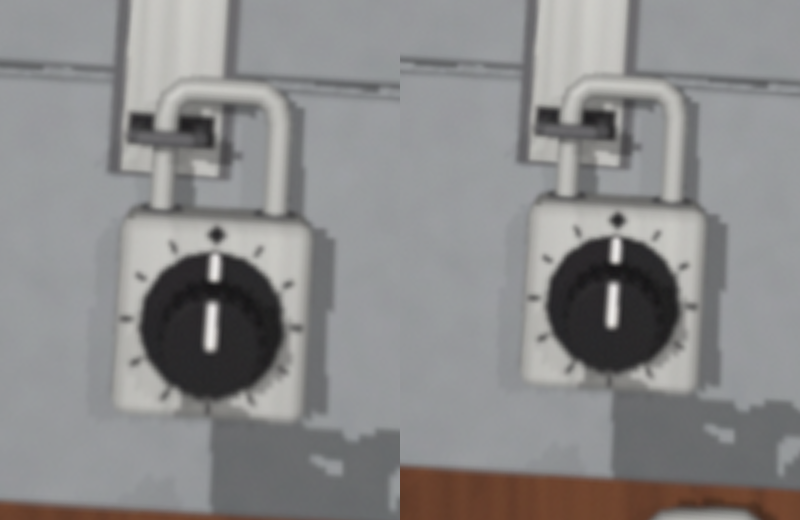

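The pointer at (214,267) now stands at the lozenge (216,236), with the shackle still shut and hooked around the staple bar at (170,135). I grip the case by its flat sides.

```bash
python3 -m jog '[{"tx":0.9,"ty":1,"tz":40,"ax":0,"ay":0,"az":0,"jaw":-1},{"tx":0,"ty":0,"tz":40,"ax":0,"ay":0,"az":0,"jaw":-1},{"tx":0,"ty":0,"tz":14,"ax":0,"ay":0,"az":0,"jaw":-1},{"tx":0,"ty":0,"tz":4.5,"ax":0,"ay":0,"az":0,"jaw":-0.7},{"tx":0,"ty":0,"tz":0,"ax":0,"ay":0,"az":0,"jaw":-0.4}]' 40; python3 -m jog '[{"tx":0,"ty":0,"tz":0,"ax":0,"ay":0,"az":0,"jaw":-0.2},{"tx":0,"ty":0,"tz":0,"ax":0,"ay":0,"az":0,"jaw":0},{"tx":0,"ty":0,"tz":0,"ax":0,"ay":0,"az":0,"jaw":0},{"tx":0,"ty":0,"tz":0,"ax":0,"ay":0,"az":0,"jaw":0.1}]'; python3 w.py w4 | grep -v nothing | head -6
```

```text
time_s: 9.78
eef_pos: [504.0, -121.9, 84.7]
ee_rot: [0.0, 0.999, -0.032, 0.001]
force: [0.3, -0.7, 0.7]
grip_width: 0.702
grip_force: 0.0
time_s: 10.28
eef_pos: [504.1, -121.8, 85.1]
ee_rot: [0.0, 0.999, -0.032, 0.001]
force: [-1.0, 1.1, 6.6]
grip_width: 0.574
grip_force: 42.4
10.275 [ 504.117 -121.79    85.094] [ 0.     0.999 -0.032  0.001] [-0.463  0.463  1.697  0.     0.979  1.172] 297.3186396354542 259.1853138883799 190.3011050622126
[[  -0.001    0.958    0.286   73.622]
 [   1.       0.001   -0.       0.002]
 [  -0.001    0.286   -0.958 -143.103]
 [   0.       0.       0.       1.   ]]
lock 0.69 [450.4 288.4] at nominal z: [ 454.837 -252.268   85.   ] depth 236.55836
```

```bash
python3 -m jog '[{"tx":0,"ty":0,"tz":-1.3,"ax":0,"ay":0,"az":0,"jaw":0.1},{"tx":-2,"ty":0,"tz":0,"ax":0,"ay":0,"az":0,"jaw":0.1}]'; for i in 1; do python3 -m jog '[{"tx":-2,"ty":0,"tz":0,"ax":0,"ay":0,"az":0,"jaw":0.1},{"tx":-2,"ty":0,"tz":0,"ax":0,"ay":0,"az":0,"jaw":0.1}]'; done; python3 -m jog '[{"tx":-2,"ty":0,"tz":0,"ax":0,"ay":0,"az":0,"jaw":0.1},{"tx":-2,"ty":0,"tz":0,"ax":0,"ay":0,"az":0,"jaw":0.1}]';python3 -m jog '[{"tx":-2,"ty":0,"tz":0,"ax":0,"ay":0,"az":0,"jaw":0.1},{"tx":-2,"ty":0,"tz":0,"ax":0,"ay":0,"az":0,"jaw":0.1}]'
```

```text
time_s: 10.88
eef_pos: [501.4, -121.5, 85.1]
ee_rot: [0.0, 0.999, -0.032, 0.0]
force: [0.3, 0.8, 0.3]
grip_width: 0.582
grip_force: 42.0
time_s: 11.12
eef_pos: [497.4, -121.3, 85.1]
ee_rot: [0.0, 0.999, -0.032, 0.0]
force: [1.3, -0.0, -0.4]
grip_width: 0.576
grip_force: 41.9
time_s: 11.38
eef_pos: [493.6, -121.0, 85.1]
ee_rot: [0.0, 0.999, -0.032, 0.0]
force: [2.6, -0.9, -2.4]
grip_width: 0.575
grip_force: 41.8
time_s: 11.62
eef_pos: [489.5, -120.8, 85.1]
ee_rot: [0.0, 0.999, -0.032, 0.0]
force: [3.3, -1.1, -1.7]
grip_width: 0.573
grip_force: 41.8
```

```bash
for n in 1; do python3 -m jog '[{"tx":-2,"ty":0,"tz":0,"ax":0,"ay":0,"az":0,"jaw":0.1},{"tx":-2,"ty":0,"tz":0,"ax":0,"ay":0,"az":0,"jaw":0.1}]'; done; python3 -m jog '[{"tx":-1.5,"ty":0,"tz":0,"ax":0,"ay":0,"az":0,"jaw":0.1},{"tx":0,"ty":0,"tz":0,"ax":0,"ay":0,"az":0,"jaw":0.1}]' | grep -E 'pos|force';python3 -m jog '[{"tx":-1,"ty":0,"tz":0,"ax":0,"ay":0,"az":0,"jaw":0.1},{"tx":0,"ty":0,"tz":0,"ax":0,"ay":0,"az":0,"jaw":0.1}]'| grep -E 'pos|force'
```

```text
time_s: 11.88
eef_pos: [485.4, -120.5, 85.1]
ee_rot: [0.0, 0.999, -0.032, 0.0]
force: [2.7, -0.6, -2.1]
grip_width: 0.575
grip_force: 41.8
eef_pos: [483.8, -120.4, 85.1]
force: [0.5, -0.1, -0.7]
grip_force: 41.8
eef_pos: [483.0, -120.3, 85.1]
force: [1.6, -1.3, -1.0]
grip_force: 41.8
```

```bash
J='' ; python3 -m jog '[{"tx":-1,"ty":0,"tz":0,"ax":0,"ay":0,"az":0,"jaw":0.1},{"tx":0,"ty":0,"tz":0,"ax":0,"ay":0,"az":0,"jaw":0.1}]'| grep -E 'pos|force';python3 -m jog '[{"tx":-1,"ty":0,"tz":0,"ax":0,"ay":0,"az":0,"jaw":0.1},{"tx":0,"ty":0,"tz":0,"ax":0,"ay":0,"az":0,"jaw":0.1}]'| grep -E 'pos|force';python3 rect.py r5 520 -118 95
```

```text
eef_pos: [482.0, -120.3, 85.1]
force: [1.7, 0.0, -1.2]
grip_force: 41.8
eef_pos: [481.0, -120.2, 85.1]
force: [2.2, -0.3, -0.2]
grip_force: 41.8
```

View pics/r5.png

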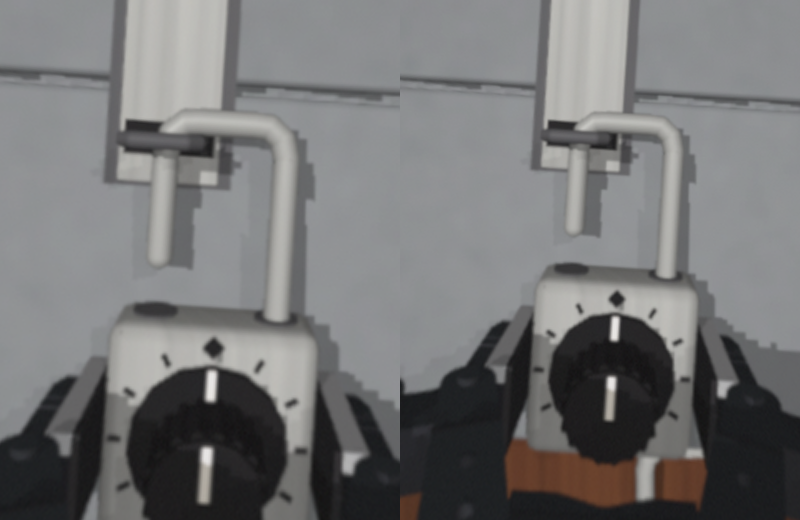

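The shackle is drawn out: the toe tip at (158,268) is clear of the case front at (155,308), about 10 mm. I draw the last millimetre, watching the force.

```bash
python3 -m jog '[{"tx":-1,"ty":0,"tz":0,"ax":0,"ay":0,"az":0,"jaw":0.1},{"tx":0,"ty":0,"tz":0,"ax":0,"ay":0,"az":0,"jaw":0.1}]'| grep -E 'pos|force';python3 -m jog '[{"tx":-0.7,"ty":0,"tz":0,"ax":0,"ay":0,"az":0,"jaw":0.1},{"tx":0,"ty":0,"tz":0,"ax":0,"ay":0,"az":0,"jaw":0.1}]'| grep -E 'pos|force'
```

```text
eef_pos: [480.5, -120.2, 85.2]
force: [6.4, -0.7, -2.8]
grip_force: 41.8
eef_pos: [480.3, -120.2, 85.3]
force: [9.2, 0.3, -3.9]
grip_force: 41.9
```

End stop reached at x≈480.5. Next I go forward 37 mm.

```bash
python3 -m jog '[{"tx":4,"ty":0,"tz":0,"ax":0,"ay":0,"az":0,"jaw":0.1},{"tx":4,"ty":0,"tz":0,"ax":0,"ay":0,"az":0,"jaw":0.1},{"tx":4,"ty":0,"tz":0,"ax":0,"ay":0,"az":0,"jaw":0.1},{"tx":4,"ty":0,"tz":0,"ax":0,"ay":0,"az":0,"jaw":0.1},{"tx":4,"ty":0,"tz":0,"ax":0,"ay":0,"az":0,"jaw":0.1}]'| grep -E 'pos|force';python3 -m jog '[{"tx":4,"ty":0,"tz":0,"ax":0,"ay":0,"az":0,"jaw":0.1},{"tx":4,"ty":0,"tz":0,"ax":0,"ay":0,"az":0,"jaw":0.1},{"tx":4,"ty":0,"tz":0,"ax":0,"ay":0,"az":0,"jaw":0.1},{"tx":4,"ty":0,"tz":0,"ax":0,"ay":0,"az":0,"jaw":0.1},{"tx":2,"ty":0,"tz":0,"ax":0,"ay":0,"az":0,"jaw":0.1}]'| grep -E 'pos|force'; python3 rect.py r6 560 -118 95
```

```text
eef_pos: [499.5, -121.4, 85.1]
force: [-2.7, -0.5, 3.5]
grip_force: 42.8
eef_pos: [517.5, -122.5, 85.1]
force: [-3.2, -0.0, 5.1]
grip_force: 42.8
```

View pics/r6.png

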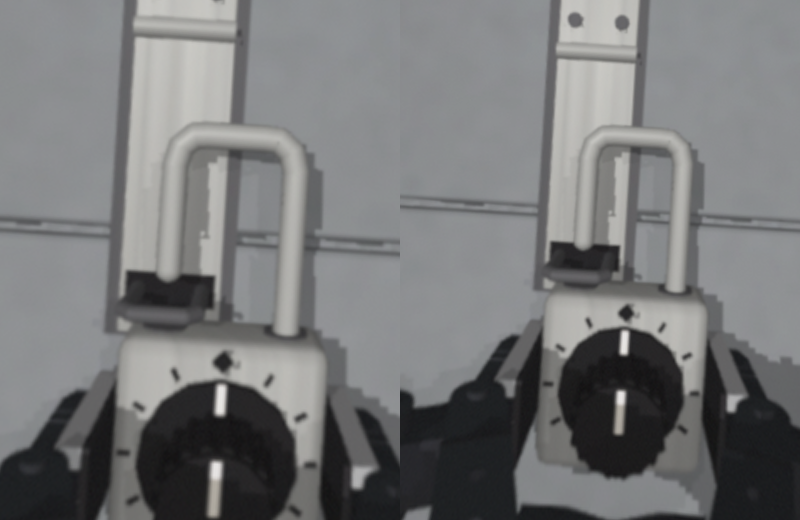

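The toe tip (168,280) now stands ahead of the staple (160,300), with the case front just behind it: the staple is mid-gap. I lift gently first.

```bash
python3 -m jog '[{"tx":0,"ty":0,"tz":-3,"ax":0,"ay":0,"az":0,"jaw":0.1},{"tx":0,"ty":0,"tz":-3,"ax":0,"ay":0,"az":0,"jaw":0.1},{"tx":0,"ty":0,"tz":-3,"ax":0,"ay":0,"az":0,"jaw":0.1}]'| grep -E 'pos|force';python3 -m jog '[{"tx":0,"ty":0,"tz":-4,"ax":0,"ay":0,"az":0,"jaw":0.1},{"tx":0,"ty":0,"tz":-4,"ax":0,"ay":0,"az":0,"jaw":0.1},{"tx":0,"ty":0,"tz":-4,"ax":0,"ay":0,"az":0,"jaw":0.1},{"tx":0,"ty":0,"tz":-4,"ax":0,"ay":0,"az":0,"jaw":0.1}]'| grep -E 'pos|force'
```

```text
eef_pos: [517.2, -122.5, 94.2]
force: [0.2, 0.2, -3.5]
grip_force: 42.0
eef_pos: [517.2, -122.5, 110.4]
force: [0.1, -0.6, -1.7]
grip_force: 42.0
```

```bash
python3 -m jog '[{"tx":0,"ty":0,"tz":-15,"ax":0,"ay":0,"az":0,"jaw":0.1},{"tx":0,"ty":0,"tz":-30,"ax":0,"ay":0,"az":0,"jaw":0.1},{"tx":0,"ty":0,"tz":-35,"ax":0,"ay":0,"az":0,"jaw":0.1},{"tx":0,"ty":0,"tz":-35,"ax":0,"ay":0,"az":0,"jaw":0.1},{"tx":0,"ty":0,"tz":-20,"ax":0,"ay":0,"az":0,"jaw":0.1}]'| grep -E 'pos|force';python3 -m jog '[{"tx":0,"ty":0,"tz":-15,"ax":0,"ay":0,"az":0,"jaw":0.1},{"tx":0,"ty":0,"tz":0,"ax":0,"ay":0,"az":0,"jaw":0.1},{"tx":0,"ty":0,"tz":0,"ax":0,"ay":0,"az":0,"jaw":0.1},{"tx":0,"ty":0,"tz":0,"ax":0,"ay":0,"az":0,"jaw":0.1}]'
python3 - <<'E'
from h import *
a=capture('wrist')['color'];b=capture('side')['color'][60:260,180:447]
cv2.imwrite('pics/end.png',np.hstack([a[0:300,110:410],cv2.resize(b,(400,300))])[:,:,::-1])
E
```

```text
eef_pos: [517.5, -122.6, 248.0]
force: [0.4, -0.4, -2.6]
grip_force: 42.3
time_s: 16.73
eef_pos: [517.0, -122.4, 259.3]
ee_rot: [-0.0, 0.999, -0.032, -0.001]
force: [-0.2, 0.1, -3.2]
grip_width: 0.578
grip_force: 42.3
```

View pics/end.png

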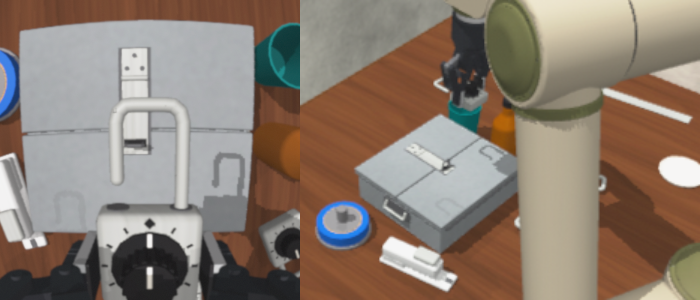

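The lock is held level about 17 cm above the lid, with the shackle open: the toe at (118,183) is well ahead of the case front (118,207). The staple at (137,147) is empty and the bystanders are in place. I hand in.

```bash
python3 -c "
from rig import finish_job
print(finish_job())"
```

```text
the job is handed in; nothing more can be done
None
```

I turned the dial to the opening notch, pulled the shackle fully open and took the lock off the staple; it was held level, dial up, about 17 cm above the lid when I handed the job in (the judge's result was not returned).

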